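Fit the last push rivet in a hood filter cover

ROBOT

A 7-joint arm with a two-finger parallel gripper is mounted at the origin on a cart in front of the work surface, level with it; the furniture and walls round the work are solid. World frame = base frame: x ahead of the robot, y to its left, z up, the work surface at z = 0. Lengths are in m, angles in degrees, forces in N, time in s.
With the tool pointing down it reaches from about 0.35 to 0.9 m from the base axis. Payload 7.2 kg.
Tool frame: the origin (TCP) lies midway between the tips of the shut fingers; the grasp point (between the pads) lies 19 mm behind it (tcp_to_grasp is the distance from the TCP to the grasp point, in m); z points along the fingers, x is the direction in which the jaws open and shut, and the axes are right-handed (so a half turn about z gives the same grasp; the last joint's range is limited). The gripper opens to 88 mm and grips with 3 to 60 N. Pads are 20 mm wide; open, the fingers measure 115 mm over their backs; the gripper's body (75 mm by 178 mm) begins 61 mm behind the grasp point.
Start: joints at [-78.335, 23.554, -0.728, 91.456, 0.321, 64.991, -4.71], TCP at [0.168, 0.602, 0.223] pointing down, gripper open.
Joint ranges: [-169.25, 169.25], [-16.82, 113.86], [-84.01, 82.57], [7.8, 145.47], [-59.2, 239.2], [7.22, 106.19], [-163.78, 163.78]. Speed limits (degrees/s): [136.94, 136.94, 172.46, 172.46, 180, 180, 180].

INTERFACE

Orientations are given as [roll, pitch, yaw] about the fixed x, y, z axes, in that order (R = Rz(yaw) Ry(pitch) Rx(roll)).
In Python, from cell import * gives the robot as it stands.
- The arm moves only by the tool step_arm, never from a script. Its argument "series" is one flat list of numbers, 5 for each row, row after row: the opening in per cent of the stroke, from 0 (shut) to 100 (fully open), then the shift along the world's x, y, z in cm, then the turn about the world's z in rad. In form: [jaw, x, y, z, spin, jaw, x, y, z, spin, ...]. A call has 1 to 20 rows; each row shifts and turns the pose as measured when the row begins; what a row does not reach is not made up. A row lasts 1/10 s, in which the tool goes at most 50 mm and 8.59 degrees, less where a joint would pass 70% of its speed; a pose out of reach is approached as far as the arm can. A call is refused whole if a number of a shift passes 5 or a number of a turn 0.15, either way. A call with a gripper value outside its range is refused whole. The fingers move at their own pace and stop on an object; the grip force is fixed at half the most. Time passes only in rows, so rows that do not move let the fingers close. It gives the time, the measured TCP pose, the force and the opening at its end, in the units of the state.
- get_obs(): the state, without advancing time (a new reading comes with each control period).
- get_image(name): name is "scene" or "side" or "wrist"; returns a dict with "img" (480x640x3 uint8, blue, green, red), "depth" (480x640 float32, m along the optical axis (not along the pixel's ray), 0 where there is no reading), "fx", "fy", "cx", "cy" (pixels), "cam_to_world" (4x4, takes a point from camera to world coordinates); the wrist camera has in their place "tool_from_camera" (4x4, takes a point from camera to tool coordinates, whose origin is the TCP and whose axes are the tool frame's). Camera axes: x right, y down, z forward; pixel columns grow to the right and rows downward; lengths in m; the calibration is good to about 2 mm. A picture is of the moment at which its call begins: read the wrist's pose just before it.
- close_job(): hands the job in, once; it reports no verdict.
The state is a dict: "time": time; "q": joint angles; "qvel": joint speeds; "tau": joint torques, N m; "eef_pos": TCP position; "tool_rot": TCP orientation; "force": force on the tool from outside, world axes, zero at the start; "torque": the same for the moment, N m; "gripper_width": opening from 0.0 (shut) to 1.0 (fully open).
Only numpy, scipy, OpenCV 4.12 (cv2) and the standard library are available. Lean on these libraries where they do the work, as an engineer would, in place of code of your own. Each camera call takes 0.05 s, during which the arm holds its last target. There are 200 camera calls.

TASK

The cover of the cooker-hood filter cassette lacks one push rivet. Take the fresh rivet, the one whose centre pin still stands up, out of the wooden block, seat it upright in the empty hole with its pin still up and let go, then press the pin down flush with the rivet's collar to lock it. The cover floats on a soft gasket: feel for it, and never load it with more than about 30 N; leave the spent rivet and the other things where they are.

Things in the scene. Friction and masses are not known exactly. Their poses are not given: they have to be found in the camera images.
- rivet: Fresh grey plastic push rivet: round collar 26 mm across and 14 mm high (grip it there from above), and below it a round shank 14 mm across and 19 mm long, tapering to 10 mm over its last 5.5 mm. Starts upright in one socket of the wooden block, collar resting on the block's top. Origin: centre of the collar's underside; z up along the pin. Mass about 35 g.
- rivet_pin (a joint): Centre pin of the fresh rivet, black, 10 mm across: 0 = standing 8 mm above the collar's top (22 mm above the collar's underside); grows as it is pressed in; 0.008 m = flush. It starts at 0 to 0.002. Stiff friction: it moves only under about 9 N and stays where it is left. Pressing with something wider than 10 mm ends on the collar when the pin is flush.
- pin_top (a point): Centre of the pin's top face; moves with the pin.
- spent_rivet: Spent rivet in the block's other socket: same size and collar, but its pin is already flush (no pin standing up). Origin and axes as for the fresh one. Not to be used.
- block: Fixed wooden parts block, 36 x 120 x 26 mm (its x, y, z), with two round sockets 16 mm wide at y = +35 mm and -35 mm; either may hold the fresh rivet. Origin: centre of its underside; z up.
- cassette: Filter cassette, fixed on the worktop: aluminium tray with a steel louvred cover plate 200 x 150 x 6 mm (its x, y) whose top is 40 mm above the worktop. Three corners of the cover carry fitted rivets, collars 14 mm high; the fourth, at x = +70, y = -50 mm, is the empty hole. Origin: centre of the tray's underside; z up.
- cover_hole (a point): Centre of the mouth of the empty hole, in the cover's top face; moves with the cover. Hole 15.5 mm wide with a chamfered mouth, through the 6 mm plate; 5 mm below the plate a ledge of the tray has a 16 mm hole, and the space below is free, so the shank goes in fully until the collar lies on the cover.
- cover (a joint): How far the cover is pressed down on its gasket: 0 = free, 0.005 m = gasket fully squeezed (solid stop). Springs back by itself. It yields by several mm under the push that the pin needs (so the flush height cannot be known beforehand) and meets the solid stop at about 12.5 N; a push of 13 to 20 N on the pin therefore drives it fully home.
- soup_tin: Food tin 75 mm across, 58 mm high; bystander. Origin: centre of its underside.
- shot_glass: Small glass 46 mm across, 57 mm high; bystander. Origin: centre of its underside.
- peg_a: Wooden clothes peg 15 x 72 x 12 mm lying flat; bystander. Origin: centre of its underside.
There are look-alikes about, which are no part of the job. What is shaped like the rivet but orange, purple or red is not meant.

How it is judged:
By the outcome, as a careful person would: the job done as asked, in the order asked, and still so for the second after the job is handed in, with the robot touching nothing.
It also fails if it takes over 48 s, if anything falls off the work surface, if the arm or the gripper's body presses on something with over 40 N, if the wrist force passes 120 N, or if a joint passes its speed limit or range.

## Working session

There is one attempt and no reset: what is moved stays moved. The work goes in short steps, Python scripts to look and compute and a tool call to move; the robot and the scene stay as the last step left them, time stands still between calls to the robot, and variables do not carry over. Pictures are saved under pics/ and viewed, on a budget of 10 in all, crops included, one or two more only if the job needs it, and the job is handed in when it is done.

Besides the shell and the picture viewer there is one more tool, called after "Call:" in YAML: its name, and indented under it one key for each argument. step_arm: Moves the arm, as the interface text tells. Its arguments: {"type":"object","properties":{"series":{"type":"array","items":{"type":"number"}}},"required":["series"]}

```bash
ls; mkdir -p pics; cat > h.py <<'E'
from cell import *
import numpy as np, cv2
from scipy.spatial.transform import Rotation as R
def cam(name):
    o=get_obs(); d=get_image(name)
    if name=="wrist":
        T=np.eye(4);T[:3,:3]=R.from_euler('xyz',o["tool_rot"],degrees=True).as_matrix();T[:3,3]=o["eef_pos"]
        d["cam_to_world"]=T@np.array(d["tool_from_camera"])
    return d
def pts(d):
    v,u=np.mgrid[0:480,0:640]; z=d["depth"]
    P=np.stack([(u-d["cx"])/d["fx"]*z,(v-d["cy"])/d["fy"]*z,z],-1)
    T=np.array(d["cam_to_world"]); return P@T[:3,:3].T+T[:3,3]
def ray(d,u,v,h):
    T=np.array(d["cam_to_world"]); r=T[:3,:3]@[(u-d["cx"])/d["fx"],(v-d["cy"])/d["fy"],1]; o=T[:3,3]
    return o+r*(h-o[2])/r[2]
E
python3 - <<'E'
from h import *
o=get_obs(); print({k:np.round(v,3) for k,v in o.items()})
for n in("scene","side"):
    d=cam(n); cv2.imwrite(f"pics/{n}0.png",d["img"]); print(n,np.round(d["cam_to_world"],3).tolist(),d["fx"])
    np.save(f"{n}.npy",d,allow_pickle=True)
E
```

```text
pics
{'time': np.float64(0.0), 'q': array([-78.335,  23.599,  -0.729,  91.502,   0.321,  64.989,  -4.71 ]), 'qvel': array([ 0.035, -0.11 , -0.008, -0.009,  0.069, -0.089, -0.05 ]), 'tau': array([ 1.0000e-03, -5.8797e+01,  6.4200e-01, -2.9106e+01, -5.4000e-02,
        1.8000e-02,  0.0000e+00]), 'eef_pos': array([0.168, 0.602, 0.222]), 'tool_rot': array([1.79994e+02, 8.80000e-02, 7.44290e+01]), 'force': array([ 1.521, -0.131,  0.67 ]), 'torque': array([ 0.041, -0.006,  0.035]), 'gripper_width': np.float64(0.998)}
scene [[-0.189, -0.705, 0.683, -0.053], [-0.982, 0.133, -0.134, -0.027], [0.003, -0.696, -0.718, 0.678], [0.0, 0.0, 0.0, 1.0]] 528.9326282309804
side [[-0.063, 0.849, -0.524, 0.962], [0.998, 0.061, -0.02, -0.106], [0.015, -0.525, -0.851, 0.799], [0.0, 0.0, 0.0, 1.0]] 571.4682831944457
```

View pics/scene0.png

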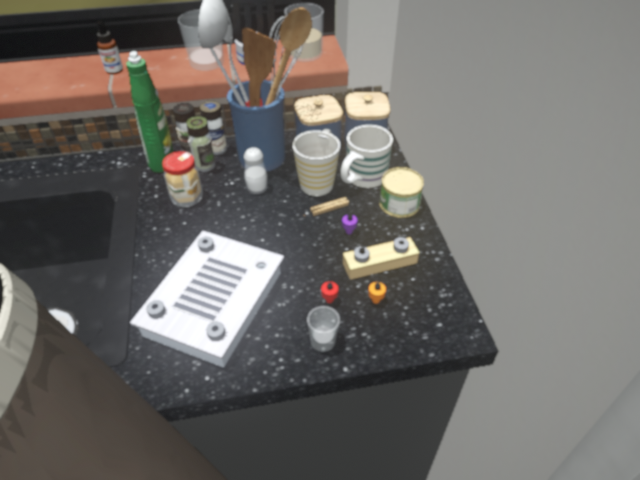

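View pics/side0.png

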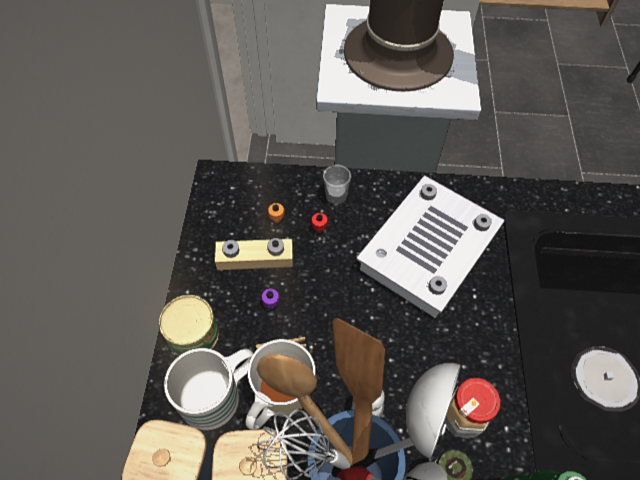

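Candidates (scene px): grey in block (362,254) and (401,244). Decoys: orange (377,291), red (330,292), purple (350,223). There are also the fitted rivets on the cover at (206,243), (156,309) and (216,330). The empty hole is at (261,265). I'll check both block rivets in one close crop.

```bash
python3 - <<'E'
from h import *
s=np.load("scene.npy",allow_pickle=True).item(); t=np.load("side.npy",allow_pickle=True).item()
a=cv2.resize(s["img"][225:285,335:425],None,fx=6,fy=6,interpolation=cv2.INTER_CUBIC)
b=cv2.resize(t["img"][225:275,205:305],None,fx=5.4,fy=4.6,interpolation=cv2.INTER_CUBIC)
w=np.zeros((a.shape[0]+b.shape[0],540,3),np.uint8); w[:360]=a; w[360:]=b; cv2.imwrite("pics/crop.png",w)
for n,d,L in(("scene",s,[(362,254,.04),(401,244,.04),(261,265,.04),(206,243,.054),(156,309,.054),(216,330,.054)]),("side",t,[(276,245,.04),(231,247,.04),(381,253,.04),(429,190,.054),(483,221,.054),(438,285,.054)])):
    P=pts(d)
    for u,v,h in L: print(n,u,v,np.round(ray(d,u,v,h),4),np.round(P[v,u],4))
E
```

```text
scene 362 254 [ 0.4974 -0.1999  0.04  ] [ 0.4993 -0.2005  0.0379]
scene 401 244 [ 0.507  -0.2685  0.04  ] [ 0.5063 -0.2682  0.0409]
scene 261 265 [ 0.5044 -0.0366  0.04  ] [ 0.5157 -0.0368  0.0271]
scene 206 243 [0.5553 0.0457 0.054 ] [0.5578 0.046  0.0514]
scene 156 309 [0.437  0.1214 0.054 ] [0.4372 0.1215 0.0537]
scene 216 330 [0.3847 0.0383 0.054 ] [0.3861 0.0385 0.0521]
side 276 245 [ 0.5066 -0.1984  0.04  ] [ 0.5068 -0.1983  0.0403]
side 231 247 [ 0.5152 -0.2673  0.04  ] [ 0.5158 -0.2671  0.041 ]
side 381 253 [ 0.5094 -0.0354  0.04  ] [ 0.4875 -0.032   0.0032]
side 429 190 [0.393  0.0401 0.054 ] [0.3933 0.04   0.0543]
side 483 221 [0.4477 0.1231 0.054 ] [0.4483 0.1229 0.0549]
side 438 285 [0.5663 0.0475 0.054 ] [0.5656 0.0478 0.0527]
```

View pics/crop.png

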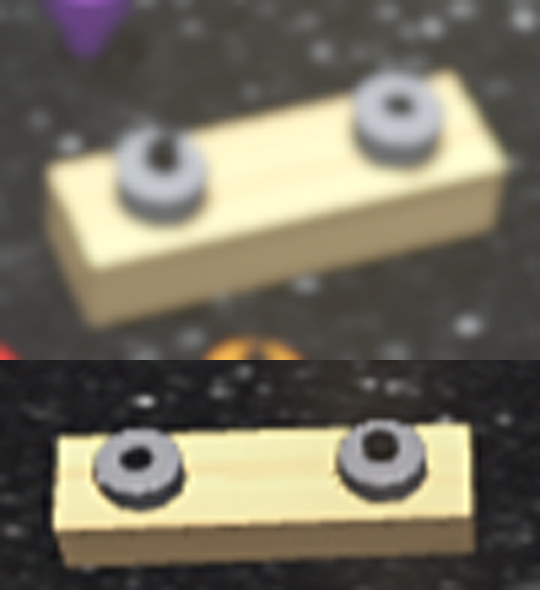

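The fresh rivet is the one at scene (362,252) / side (276,245): its black pin stands proud, while the other's is flush. It sits at about (0.504, -0.199), and the block yaw is about 6°. I'll go above it next.

Call:
step_arm:
  series: [100,1.6,-4,0,-0.06,100,1.6,-4,0,-0.06,100,1.6,-4,0,-0.06,100,1.6,-4,0,-0.06,100,1.6,-4,0,-0.06,100,1.6,-4,0,-0.06,100,1.6,-4,0,-0.06,100,1.6,-4,0,-0.06,100,1.6,-4,0,-0.06,100,1.6,-4,0,-0.06,100,1.6,-4,0,-0.06,100,1.6,-4,0,-0.06,100,1.6,-4,0,-0.06,100,1.6,-4,0,-0.06,100,1.6,-4,0,-0.06,100,1.6,-4,0,-0.06,100,1.6,-4,0,-0.06,100,1.6,-4,0,-0.06,100,1.6,-4,0,-0.06,100,1.6,-4,0,-0.06]

```text
time: 2.1
eef_pos: [0.4877, -0.2286, 0.2176]
tool_rot: [-179.7, 0.1, 3.6]
force: [1.0, 1.3, 0.2]
gripper_width: 1.0
```

Call:
step_arm:
  series: [100,1.5,2.5,0,0.04,100,0,0.5,-4,0,100,0,0,-4,0,100,0,0,0,0,100,0,0,0,0]

```text
time: 2.6
eef_pos: [0.5031, -0.2085, 0.1355]
tool_rot: [179.9, 0.1, 5.0]
force: [0.7, -1.1, -0.3]
gripper_width: 1.003
```

```bash
python3 - <<'E'
from h import *
o=get_obs(); d=cam("wrist"); np.save("w.npy",d,allow_pickle=True); cv2.imwrite("pics/w1.png",d["img"])
print(o["eef_pos"],o["tool_rot"],o["force"],np.round(np.array(d["tool_from_camera"]),3).tolist(),d["fx"])
E
```

```text
[ 0.50312673 -0.20848268  0.13553563] [1.79945467e+02 1.40513889e-01 5.03544188e+00] [ 0.66830189 -1.05656261 -0.28534188] [[1.0, 0.0, -0.001, 0.002], [0.0, 0.967, 0.255, -0.068], [0.001, -0.255, 0.967, -0.161], [0.0, 0.0, 0.0, 1.0]] 352.4537896733503
```

View pics/w1.png

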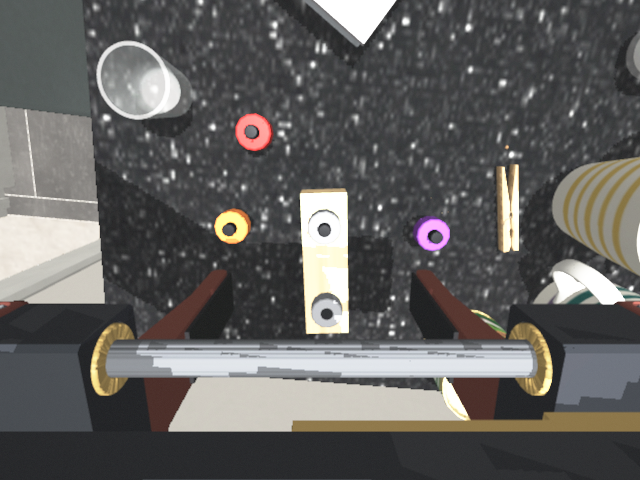

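The wrist view shows the fresh rivet at (324,227) with the pin at (324,229), and the spent one at (326,311). The block is nearly aligned with the tool.

```bash
python3 - <<'E'
from h import *
d=np.load("w.npy",allow_pickle=True).item(); im=d["img"]; P=pts(d)
c=im[195:260,295:355].astype(int); sat=c.max(2)-c.min(2)
# collar top: height & low saturation
m=((P[195:260,295:355,2]>.034)).astype(np.uint8)
n,l,st,ce=cv2.connectedComponentsWithStats(m)
for i in range(1,n):
    if st[i,4]>50: print(st[i]+[295,195,0,0,0],ce[i]+[295,195],ray(d,*(ce[i]+[295,195]),.040), np.median(P[195:260,295:355][l==i],0))
m=(sat<25).astype(np.uint8)&(P[195:260,295:355,2]>.02)
n,l,st,ce=cv2.connectedComponentsWithStats(m.astype(np.uint8))
for i in range(1,n):
    if st[i,4]>50: print('g',st[i]+[295,195,0,0,0],ce[i]+[295,195],ray(d,*(ce[i]+[295,195]),.040))
# block top contour
b=(((P[...,2]>.02)&(P[...,2]<.032)&(abs(P[...,0]-.5)<.06)&(P[...,1]<-.13))).astype(np.uint8)
xy=P[b>0][:,:2].astype(np.float32); print(cv2.minAreaRect(xy))
print("pin ray",ray(d,324,229,.047), P[229,324],P[222,324])
E
```

```text
[308 210  34  35 902] [324.32150776 226.81152993] [ 0.50576069 -0.19854682  0.04      ] [ 0.50568565 -0.1980756   0.03922159]
g [ 301  195   47   53 2323] [324.04778304 220.35126991] [ 0.50511619 -0.19366378  0.04      ]
((0.49997103214263916, -0.24815547466278076), (0.11985542625188828, 0.23626691102981567), 0.020075533539056778)
pin ray [ 0.505495   -0.19860597  0.047     ] [ 0.50548972 -0.19855723  0.04720893] [ 0.50515653 -0.19458286  0.04155449]
```

Call:
step_arm:
  series: [100,0.25,1,0,0.02,100,0,0,-4,0,100,0,0,-3,0,100,0,0,-2,0,100,0,0,0,0]

```text
time: 3.15
eef_pos: [0.5131, -0.1952, 0.0522]
tool_rot: [179.9, -0.8, 6.7]
force: [-0.5, -0.2, 0.2]
gripper_width: 0.997
```

Call:
step_arm:
  series: [100,-0.7,-0.35,0,0,100,0,0,0,0,100,0,0,0,0]

```text
time: 3.45
eef_pos: [0.5083, -0.1988, 0.0567]
tool_rot: [179.8, -1.1, 6.8]
force: [0.6, 0.2, -0.2]
gripper_width: 1.002
```

Call:
step_arm:
  series: [100,-0.3,0,-1,0,100,0,0,-1,0,100,0,0,0,0,100,0,0,0,0]

```text
time: 3.85
eef_pos: [0.5062, -0.1989, 0.0368]
tool_rot: [179.8, -1.3, 6.8]
force: [0.3, 0.3, -0.9]
gripper_width: 1.001
```

Call:
step_arm:
  series: [100,0,0,-0.5,0,100,0,0,-0.3,0,100,0,0,0,0]

```text
time: 4.15
eef_pos: [0.5061, -0.199, 0.0278]
tool_rot: [179.8, -1.3, 6.8]
force: [0.3, -0.2, -0.6]
gripper_width: 0.998
```

Call:
step_arm:
  series: [0,0,0,0.1,0,0,0,0,0,0,0,0,0,0,0,0,0,0,0,0,0,0,0,0,0,0,0,0,0,0,0,0,0,0,0,0,0,0,0,0]

```text
time: 4.95
eef_pos: [0.5064, -0.1991, 0.0293]
tool_rot: [179.8, -1.3, 6.8]
force: [-0.2, -0.8, 0.9]
gripper_width: 0.312
```

Call:
step_arm:
  series: [0,0,0,1,0,0,0,0,2,0,0,0,0,3,0,0,0,0,2.5,0,0,0,0,0,0,0,0,0,0,0]

```text
time: 5.55
eef_pos: [0.5052, -0.1993, 0.1191]
tool_rot: [179.8, -1.2, 6.8]
force: [-0.6, 0.3, -1.8]
gripper_width: 0.275
```

Call:
step_arm:
  series: [0,0,2,0,0,0,0,3,0,0,0,0,3,0,0,0,0,3,0,0,0,0,2,0,0,0,0,0,0,0,0,0,0,0,0,0,0,0,0,0]

```text
time: 6.35
eef_pos: [0.5008, -0.0665, 0.1138]
tool_rot: [179.7, -0.8, 6.6]
force: [-0.1, -0.4, -0.1]
gripper_width: 0.28
```

```bash
python3 - <<'E'
from h import *
o=get_obs(); d=cam("wrist"); np.save("w.npy",d,allow_pickle=True); cv2.imwrite("pics/w2.png",d["img"])
print(o["eef_pos"],o["tool_rot"],o["force"],o["gripper_width"])
E
```

```text
[ 0.50078058 -0.06646771  0.11382095] [179.69832963  -0.7596976    6.60456371] [-0.05982539 -0.42304538 -0.14987893] 0.28037511189842756
```

View pics/w2.png

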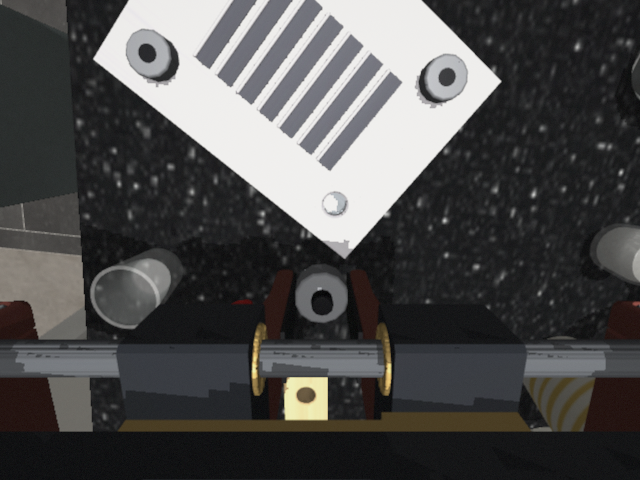

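The rivet is held at (321,293) with its pin at (321,302), and the hole is visible at (335,203). Now I'll measure the offset between rivet and hole.

```bash
python3 - <<'E'
from h import *
d=np.load("w.npy",allow_pickle=True).item(); im=d["img"]; P=pts(d)
g=cv2.cvtColor(im,cv2.COLOR_BGR2GRAY)
c=g[185:222,315:355]; m=(c<225).astype(np.uint8)
n,l,st,ce=cv2.connectedComponentsWithStats(m)
for i in range(1,n):
    if st[i,4]>50: x,y,w,h,a=st[i]; print('hole',st[i],ce[i]+[315,185],ray(d,x+315+(w-1)/2,y+185+(h-1)/2,.04))
z=get_obs()["eef_pos"][2]
print("cover z",np.median(P[180:190,330:345,2]))
q=P[262:325,290:352]; m=((q[...,2]>z-.002)&(g[262:325,290:352]>75)).astype(np.uint8)
n,l,st,ce=cv2.connectedComponentsWithStats(m)
for i in range(1,n):
    if st[i,4]>50: print('collar',st[i],ce[i]+[290,262],ray(d,*(ce[i]+[290,262]),z+.0107),np.median(q[l==i],0),z)
m=(g[275:318,300:342]<60).astype(np.uint8)
n,l,st,ce=cv2.connectedComponentsWithStats(m)
for i in range(1,n):
    if st[i,4]>30: v=ce[i]+[300,275]; print('pin',st[i],v,ray(d,*v,z+.0187),P[int(v[1]),int(v[0])])
print(g[285:315:2,300:344:3])
E
```

```text
hole [  7   6  27  27 406] [336.49014778 204.36453202] [ 0.5088855 -0.035347   0.04     ]
cover z 0.03915052838194291
collar [   6   11   52   50 1577] [320.98922004 295.72733037] [ 0.50183106 -0.06499054  0.12458007] [ 0.5013576  -0.06438168  0.1234996 ] 0.11388006818823376
pin [ 0  0  9  7 31] [302.61290323 276.74193548] [ 0.49246246 -0.05351621  0.13258007] [ 0.49214892 -0.05869446  0.11842515]
pin [ 11  15  22  25 444] [321.65765766 302.25675676] [ 0.50197274 -0.06447598  0.13258007] [ 0.5017813  -0.06516393  0.13091117]
[[ 94 111 110 110 112 112 112 112 110 113 111 113 112 112  99]
 [101 111 111 110 113 111 151 137 111 112 113 113 113 111 108]
 [108 111 111 111 110 111 165 119  98 111 112 111 111 112 111]
 [111 110 110 111 112  90  13  14  11  42 111 112 111 112 110]
 [110 111 112 112 102  11   7  11   9   9  76 110 111 111 112]
 [110 111 110 110  78   8   7  16   5   8  16 112 112 110 111]
 [110 110 109 111  20  10  15  28  23  17   8 113 112 112 112]
 [109 109 109 111   5  16  29  26  29  23  15 111 110 111 111]
 [111 109 110 110  14  26  28  28  26  25  18  92 111 111 109]
 [110 111 111 109  16  25  27  25  22  26  24  81 111 110 111]
 [108 110 110 111  18  24  23  26  23  25  25  76 110 110 110]
 [110 110 108 109  38  22  24  25  27  25  24  97 110 109 110]
 [106 108 109 109  72  21  25  26  25  20  21 110 109 110 109]
 [ 93 108 109 109 101  22  21  25  21  22  44 109 109 110  96]
 [ 74 107 110 110 109  75  23  20  22  32 110 108 110 105  49]]
```

Call:
step_arm:
  series: [0,0.4,1.5,0,0,0,0.3,1.5,0,0,0,0,0,-1,0,0,0,0,-1,0,0,0,0,-1,0,0,0,0,0,0,0,0,0,0,0]

```text
time: 7.1
eef_pos: [0.5078, -0.039, 0.0803]
tool_rot: [179.6, -0.7, 6.2]
force: [-0.5, 0.8, 0.1]
gripper_width: 0.278
```

Call:
step_arm:
  series: [0,0,0.2,-0.6,0,0,0,0,0,0,0,0,0,0,0]

```text
time: 7.4
eef_pos: [0.5078, -0.0377, 0.074]
tool_rot: [179.6, -0.7, 6.1]
force: [-0.3, 1.0, 0.2]
gripper_width: 0.276
```

```bash
python3 - <<'E'
from h import *
o=get_obs(); d=cam("wrist"); np.save("w.npy",d,allow_pickle=True)
print(o["eef_pos"],o["tool_rot"],o["force"],o["gripper_width"])
s=cam("side"); t=cam("scene"); np.save("s.npy",s,allow_pickle=True); np.save("t.npy",t,allow_pickle=True)
f=lambda im:cv2.resize(im,(400,400),interpolation=cv2.INTER_CUBIC)
a=f(d["img"][180:340,240:400]); b=f(s["img"][200:300,330:430])
c=f(t["img"][210:310,210:310]);cv2.imwrite("pics/w3.png",cv2.resize(np.hstack([a,b,c]),(798,266)))
E
```

```text
[ 0.50779615 -0.03769037  0.07401777] [179.59827378  -0.71724731   6.07021594] [-0.34292558  1.01371042  0.18752028] 0.27554521756337624
```

View pics/w3.png

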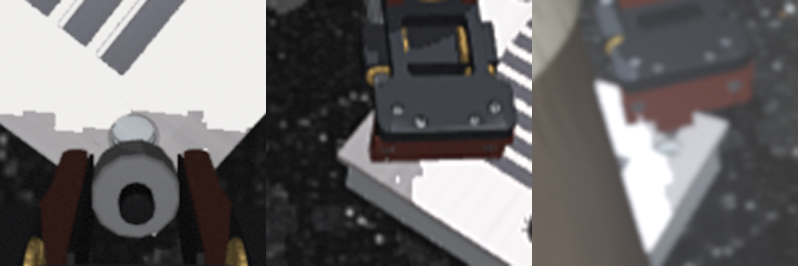

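The wrist crop shows the hole peeking out behind the collar, at about full-frame px (320,259). The rivet is at (321,294).

```bash
python3 - <<'E'
from h import *
d=np.load("w.npy",allow_pickle=True).item()
z=.0740
print("hole left/right/top", [np.round(ray(d,u,v,.04),4) for u,v in((240+110*.6,259),(240+158*.6,259),(320,180+113*.6))])
g=cv2.cvtColor(d["img"],cv2.COLOR_BGR2GRAY)
print(g[244:270:2,300:342:2])
m=(g[275:325,300:342]<60).astype(np.uint8)
n,l,st,ce=cv2.connectedComponentsWithStats(m)
for i in range(1,n):
    if st[i,4]>100: v=ce[i]+[300,275]; print('pin',v,ray(d,*v,z+.0187))
for u,v in((240+92*.6,295),(240+179*.6,295)): print("collar",ray(d,u,v,z+.0107))
E
```

```text
hole left/right/top [array([ 0.5004, -0.0341,  0.04  ]), array([ 0.5171, -0.0324,  0.04  ]), array([ 0.5078, -0.0265,  0.04  ])]
[[239 240 239 239 239 239 240 238 240 239 240 240 239 239 239 239 239 240
  239 240 239]
 [239 239 239 239 240 240 239 240 240 223 214 214 213 213 213 239 239 239
  239 239 239]
 [240 240 239 239 239 240 239 232 216 170 143 142 148 162 167 166 166 167
  168 169 214]
 [240 240 239 240 239 236 213 182 180 172 173 167 157 132 141 163 167 165
  166 167 170]
 [239 240 239 239 236 196 183 184 183 183 182 180 177 177 156 127 160 166
  165 166 168]
 [239 239 239 238 165 182 187 185 184 183 183 182 181 177 176 159 131 167
  166 166 165]
 [239 240 239 199 151 185 188 187 184 185 183 182 183 182 180 178 138 145
  166 165 166]
 [166 166 164 129 168 183 183 186 188 185 184 183 182 182 182 181 153 135
  169 167 168]
 [168 167 155 127 146 182 183 185 185 187 185 184 184 183 181 182 114 133
  167 169 168]
 [170 168 156 124 128 165 180 184 184 185 186 186 184 184 182 152 125 136
  161 172 170]
 [167 168 158 129 122 129 144 146 140 126 112  93  87 124 146 133 108 137
  169 172 172]
 [167 167 162 134  95 103  57  60  59  59  63  61  59  50  49  70  89 138
  170 172 169]
 [166 166 166 105  65  51  53  62  60  59  61  61  61  48  46  49  47  53
  119 167 168]]
pin [321.63534676 302.17673378] [ 0.50901879 -0.03565673  0.0927    ]
pin [319.81280788 321.28078818] [ 0.50919214 -0.04496317  0.0927    ]
collar [ 0.49702206 -0.03705239  0.0847    ]
collar [ 0.52097108 -0.03463508  0.0847    ]
```

The rivet is within 0.6 mm of the hole, so I'll descend and feel for contact.

Call:
step_arm:
  series: [0,0,0.06,-0.8,0,0,0,0,-0.5,0,0,0,0,0,0,0,0,0,0,0]

```text
time: 7.95
eef_pos: [0.508, -0.0366, 0.0601]
tool_rot: [179.6, -0.8, 6.1]
force: [-0.1, -0.1, -0.7]
gripper_width: 0.277
```

Call:
step_arm:
  series: [0,0,-0.05,-0.4,0,0,0,0,-0.4,0,0,0,0,0,0]

```text
time: 8.25
eef_pos: [0.5081, -0.0361, 0.0516]
tool_rot: [179.7, -0.8, 6.2]
force: [-0.6, 0.8, -1.7]
gripper_width: 0.28
```

Call:
step_arm:
  series: [0,0,-0.08,-0.3,0,0,0,0,-0.3,0,0,0,0,0,0]

```text
time: 8.55
eef_pos: [0.508, -0.0361, 0.0451]
tool_rot: [179.8, -0.7, 6.2]
force: [-0.7, 2.1, -0.6]
gripper_width: 0.278
```

Call:
step_arm:
  series: [0,0,0.04,-0.15,0,0,0,0,0,0]

```text
time: 8.75
eef_pos: [0.508, -0.036, 0.0435]
tool_rot: [179.7, -0.7, 6.2]
force: [-1.4, 2.4, 2.6]
gripper_width: 0.276
```

Call:
step_arm:
  series: [0,0,0.03,-0.1,0,0,0,0,0,0]

```text
time: 8.95
eef_pos: [0.508, -0.036, 0.0427]
tool_rot: [179.7, -0.8, 6.2]
force: [-1.0, 1.2, 2.8]
gripper_width: 0.276
```

Call:
step_arm:
  series: [60,0,0,0.05,0,60,0,0,0,0,60,0,0,0,0,60,0,0,0,0,60,0,0,0,0]

```text
time: 9.45
eef_pos: [0.5084, -0.0372, 0.0432]
tool_rot: [179.6, -0.8, 6.1]
force: [-0.4, 0.6, -1.0]
gripper_width: 0.597
```

Call:
step_arm:
  series: [60,0,0,1,0,60,0,0,2,0,60,0,0,2,0,60,0,0,0,0,60,0,0,0,0]

```text
time: 9.95
eef_pos: [0.5081, -0.0378, 0.0963]
tool_rot: [179.6, -0.8, 6.1]
force: [0.2, 0.2, -0.1]
gripper_width: 0.597
```

```bash
python3 - <<'E'
from h import *
o=get_obs(); d=cam("wrist"); np.save("w.npy",d,allow_pickle=True)
print(o["eef_pos"],o["tool_rot"],o["force"],o["gripper_width"]); P=pts(d)
cv2.imwrite("pics/w4.png",cv2.resize(d["img"][200:360,220:420],(750,600)))
g=cv2.cvtColor(d["img"],cv2.COLOR_BGR2GRAY)
m=(g[240:330,290:350]<60).astype(np.uint8)
n,l,st,ce=cv2.connectedComponentsWithStats(m)
for i in range(1,n):
    if st[i,4]>40: v=ce[i]+[290,240]; print('pin',st[i],v,ray(d,*v,.062),P[int(v[1]),int(v[0])])
E
```

```text
[ 0.50805679 -0.03782429  0.09631659] [179.60116274  -0.77896665   6.06246317] [ 0.23032039  0.21191089 -0.13581467] 0.5972481331974808
pin [ 23  12  16  18 230] [320.19130435 260.7173913 ] [ 0.50901818 -0.03456701  0.062     ] [ 0.50890866 -0.03449687  0.06092973]
pin [   0   37   60   53 2226] [317.12398922 310.02425876] [ 0.51046515 -0.06609617  0.062     ] [ 0.51367768 -0.09738018 -0.0009462 ]
```

View pics/w4.png

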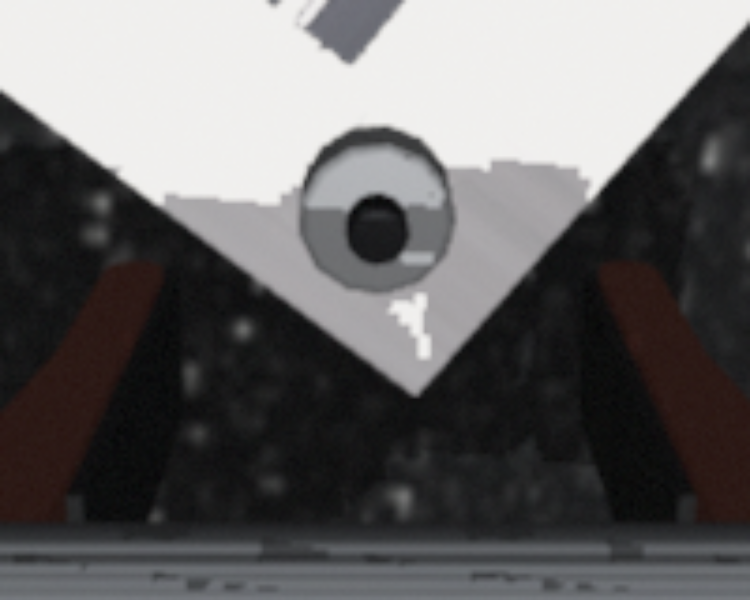

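The rivet is seated upright in the hole at crop (377,210), with the pin at (377,228) still standing (top z ≈ 0.061). Next I'll shut the jaws and press.

Call:
step_arm:
  series: [0,0.05,0.2,0,0,0,0,0,0,0,0,0,0,0,0,0,0,0,0,0,0,0,0,0,0,0,0,0,0,0,0,0,0,0,0,0,0,0,-1.5,0,0,0,0,-0.9,0,0,0,0,0,0,0,0,0,0,0]

```text
time: 11.1
eef_pos: [0.5075, -0.036, 0.0695]
tool_rot: [179.6, -0.6, 6.0]
force: [-0.9, -1.3, 0.1]
gripper_width: 0.004
```

Call:
step_arm:
  series: [0,0.1,0.05,-0.4,0,0,0,0,-0.3,0,0,0,0,0,0]

```text
time: 11.4
eef_pos: [0.5092, -0.0355, 0.0628]
tool_rot: [179.6, -0.6, 6.0]
force: [-0.4, -0.2, 0.7]
gripper_width: 0.004
```

Call:
step_arm:
  series: [0,0,0,-0.2,0,0,0,0,0,0]

```text
time: 11.6
eef_pos: [0.5095, -0.0356, 0.0611]
tool_rot: [179.6, -0.7, 6.0]
force: [-0.9, -0.4, 2.1]
gripper_width: 0.006
```

Call:
step_arm:
  series: [0,-0.05,0,-0.2,0,0,0,0,-0.1,0]

```text
time: 11.8
eef_pos: [0.5097, -0.0356, 0.0589]
tool_rot: [179.6, -0.8, 6.0]
force: [-3.1, 1.5, 8.0]
gripper_width: 0.002
```

Call:
step_arm:
  series: [0,0,0,-0.2,0,0,0,0,-0.1,0]

```text
time: 12.0
eef_pos: [0.5096, -0.0355, 0.0567]
tool_rot: [179.7, -0.8, 6.0]
force: [-2.7, 0.0, 8.4]
gripper_width: 0.004
```

Call:
step_arm:
  series: [0,0,0,-0.2,0,0,0,0,-0.1,0]

```text
time: 12.2
eef_pos: [0.5096, -0.0355, 0.0546]
tool_rot: [179.7, -0.8, 6.0]
force: [-3.0, 0.0, 9.5]
gripper_width: 0.004
```

Call:
step_arm:
  series: [0,-0.03,0,-0.2,0,0,0,0,-0.1,0]

```text
time: 12.4
eef_pos: [0.5096, -0.0355, 0.0527]
tool_rot: [179.8, -0.9, 6.0]
force: [-2.6, -0.2, 8.4]
gripper_width: 0.009
```

Call:
step_arm:
  series: [0,0,0,-0.15,0,0,0,0,-0.1,0]

```text
time: 12.6
eef_pos: [0.5096, -0.0355, 0.0511]
tool_rot: [179.9, -0.9, 5.9]
force: [-2.2, -0.5, 9.0]
gripper_width: 0.006
```

Call:
step_arm:
  series: [0,0,0,-0.1,0,0,0,0,-0.1,0]

```text
time: 12.8
eef_pos: [0.5096, -0.0356, 0.0502]
tool_rot: [179.9, -0.9, 5.9]
force: [-2.3, -0.5, 11.9]
gripper_width: 0.006
```

Call:
step_arm:
  series: [0,0,0,-0.1,0,0,0,0,-0.1,0]

```text
time: 13.0
eef_pos: [0.5096, -0.0355, 0.0495]
tool_rot: [-180.0, -1.0, 5.9]
force: [-4.1, 0.1, 12.3]
gripper_width: 0.005
```

Call:
step_arm:
  series: [0,0,0,-0.1,0,0,0,0,-0.1,0]

```text
time: 13.2
eef_pos: [0.5096, -0.0356, 0.0492]
tool_rot: [-179.8, -1.0, 5.9]
force: [-5.8, 0.4, 18.8]
gripper_width: 0.004
```

A force of 18.8 N at the solid stop (z 0.049 = collar top with the gasket squeezed) means it is home. I'll retreat and check.

Call:
step_arm:
  series: [0,0,0,1,0,0,0,0,2,0,0,0,0,3,0,0,0,-2,3,0,0,0,-2,2,0,0,0,0,0,0,0,0,0,0,0]

```text
time: 13.9
eef_pos: [0.5087, -0.0761, 0.1634]
tool_rot: [-179.8, -1.0, 5.9]
force: [-0.2, 1.3, -0.3]
gripper_width: 0.004
```

```bash
python3 - <<'E'
from h import *
o=get_obs(); d=cam("wrist"); s=cam("side")
print(o["eef_pos"],o["force"],o["time"]); P=pts(d)
T=np.linalg.inv(d["cam_to_world"])@[.5087,-.0351,.054,1]; u,v=int(T[0]/T[2]*d["fx"]+d["cx"]),int(T[1]/T[2]*d["fy"]+d["cy"]); print(u,v)
a=d["img"][v-60:v+60,u-80:u+80]
Ps=P[v-14:v+14,u-14:u+14,2]; print(np.round(Ps[::3,::3]*1000).astype(int))
S=np.linalg.inv(s["cam_to_world"])@[.5087,-.0351,.054,1]; x,y=int(S[0]/S[2]*s["fx"]+s["cx"]),int(S[1]/S[2]*s["fy"]+s["cy"])
b=s["img"][y-45:y+45,x-60:x+60]
cv2.imwrite("pics/w5.png",np.hstack([cv2.resize(a,(400,300)),cv2.resize(b,(400,300),interpolation=cv2.INTER_CUBIC)]))
E
```

```text
[ 0.50874848 -0.07612828  0.16340628] [-0.19855826  1.27895146 -0.31311642] 13.9
322 183
[[39 40 40 52 53 54 53 53 39 40]
 [39 46 52 53 53 53 54 53 54 39]
 [40 53 53 53 53 53 53 54 53 52]
 [51 53 53 53 53 53 53 53 54 52]
 [53 53 52 53 54 54 52 54 52 53]
 [53 53 53 54 54 54 53 55 53 52]
 [54 51 53 54 53 52 53 53 53 53]
 [52 54 52 53 53 54 54 52 54 53]
 [39 53 52 53 54 54 53 53 53 53]
 [38 40 53 54 53 54 54 54 54 39]]
```

View pics/w5.png

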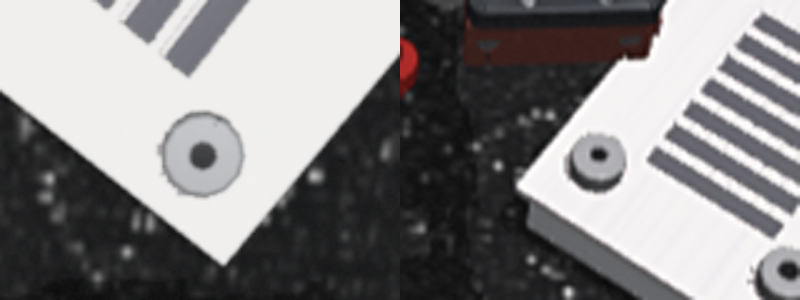

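Both views show the rivet upright with its pin level with the collar. The depth reads 53–54 mm over both, and the cover has sprung back to 39–40 mm. Handing in.

```bash
python3 -c "
from cell import *
print(close_job())"
```

```text
the job is handed in; nothing more can be done
None
```

The fresh rivet is locked in the cover's empty hole. I seated it upright with its pin still up, let go, and then pressed the pin down with the shut fingertips.

- **Force:** the highest reading I took while pressing was about 19 N, at the solid stop. Force was read only at the end of each short move.
- **Last checks:** depth shows the pin and collar level at 53–54 mm. The camera resolves about 1 mm, so flush is only confirmed to that. The cover had sprung back to 39–40 mm, and the arm was clear.
- **Other items:** I only gripped or pressed the fresh rivet. I took no final picture of the spent rivet or the other things.
- **Time:** about 14 s, with 7 pictures viewed.
- **Disagreement:** the first and second estimates of the hole's position differed by about 1.5 mm. I used the close wrist view, and the rivet went in with little force.

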